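# Index the blue swivel vise to its red mitre mark

### The job

The rail in the blue bench vise has to stand at the 45 degree mitre for slotting. Swing the blue vise round on its clicking base, by its upright black knob, until its steel arm is clicked in over the red mark, and let go. Leave the green vise as it is set.

Things in the scene. Friction and masses are not known exactly. Their poses are not given: they have to be found in the camera images.
- blue_base: Round base of the blue bench vise, 190 mm across, 20 mm high, fixed to the bench (blue and green may swap sides; turned up to 0.25 rad). Origin: centre of its underside, z up = swivel axis. White dial on top: tick every 22.5 deg, 0 along its own +x; a broad red mark (26 mm) replaces the tick at +45 deg, anticlockwise seen from above.
- blue_swivel (a joint): Angle of the blue vise on its base, rad, anticlockwise from above. 0: arm along the base's +x; 0.785: arm over the red mark. A spring click every 0.393 (22.5 deg) from -0.785 to 1.571 draws it in when let go; passing one takes about 0.5 N m, 4 to 5 N at the knob. Starts in the click at -0.785, -0.393 or 0: 4, 3 or 2 clicks short. Stops at -0.98 and 1.75.
- blue_knob (a point): Centre line of the upright black knob, 75 mm above the bench. Vertical cylinder 28 mm across, 36 to 102 mm above the bench, rigid on a flat steel arm (14 mm wide, top at 33 mm), 120 mm from the swivel axis; a gripper may slip round it or turn with it. Jaws (top at 122 mm) and the rail in them (170 mm long, top at 138 mm) reach at most 46 mm from the axis toward the knob.
- green_knob (a point): The same point on the knob of the green vise, which is built alike, with its own red mark. A bystander: leave it as it is set.

How it is judged:
At the end, for the whole second after the job is handed in: The blue vise rests, released, in the click at its red mark: its swivel at 45 degrees, give or take 10 (value of joint blue_swivel between 0.611 and 0.96 rad and velocity of joint blue_swivel between -0.05 and 0.05 rad/s); the robot touches nothing.
It fails at once if the green vise is turned by a click (its knob moves more than 32 mm) (distance of green_knob from where it was at the start of the episode above 0.032 m).
It also fails if it takes over 35 s, if anything falls off the work surface, if the arm or the gripper's body presses on something with over 40 N, if the wrist force passes 120 N, or if a joint passes its speed limit or range.

### The arm

A 7-joint arm with a two-finger parallel gripper is mounted at the origin on the work surface. World frame = base frame: x ahead of the robot, y to its left, z up, the work surface at z = 0. Lengths are in m, angles in rad, forces in N, time in s.
With the tool pointing down it reaches from about 0.35 to 0.775 m from the base axis. Payload 3.1 kg.
Tool frame: the origin (TCP) lies midway between the tips of the shut fingers; the grasp point (between the pads) lies 19 mm behind it (ctrl.pinch_z is the distance from the TCP to the grasp point, in m); z points along the fingers, y is the direction in which the jaws open and shut (so a half turn about z gives the same grasp; the last joint's range is limited). The gripper opens to 85 mm and grips with 20 to 120 N. Pads are 22 mm wide; open, the fingers measure 114 mm over their backs; the gripper's body (76 mm by 85 mm) begins 54 mm behind the grasp point. The pads swing forward as they close: fully open they stand 13 mm farther back than shut.
Start: joints at [-1.287, 0.311, 0.014, 1.512, -0.004, 1.319, -0.027], TCP at [0.176, 0.521, 0.231] pointing down, gripper open.
Joint ranges: [-2.7, 2.7], [-0.3, 1.91], [-1.27, 1.3], [0.12, 2.57], [-1.44, 4.58], [0.2, 2.03], [-3.05, 3.05]. Speed limits (rad/s): [2.79, 2.79, 3.14, 3.14, 3.14, 3.14, 3.14].

### API

Orientations are given as a rotation vector (axis times angle).
In Python, from cell import ctrl gives the robot as it stands.
- The arm moves only by the shell command python3 -m pendant 'ROWS'. ROWS is JSON, a list of rows, each an object with "jaw": the closure in counts, from 0 (fully open) to 255 (shut); "slide": the shift along the tool's x, y, z in units of 60 mm (1.0 is 60 mm), a list of three; "angular": the turn, a rotation vector about the tool's x, y, z in units of 5 degrees (1.0 is 5 degrees), a list of three. A call has 1 to 20 rows; each row is the pose to reach, as a shift and turn from the pose commanded when the call began, along the tool's axes at that moment; what a row does not reach only later rows make up. A row lasts 1/8 s, in which the tool goes at most 62.5 mm and 10.7 degrees, less where a joint would pass 70% of its speed; a pose out of reach is approached as far as the arm can. A call with a gripper value outside its range is refused whole. The fingers move at their own pace and stop on an object; the grip force is fixed at half the most. Time passes only in rows, so rows that repeat a pose let the fingers close. It gives the time, the measured TCP pose, the force and the opening at its end, in the units of the state.
- ctrl.state(): the state, without advancing time (a new reading comes with each control period).
- ctrl.snapshot(name): name is "scene" or "top"; returns a dict with "img" (480x640x3 uint8, red, green, blue), "vfov" (degrees; the focal length in pixels is half the picture's height over the tangent of half this angle, whatever the lens; pixels are square), "cx", "cy" (the principal point, pixels), "k1" (the pictures are not rectified: a ray, as slopes to the right and down, at radius r is drawn at 1 + k1 r^2 times it, then the intrinsics apply), "origin" and "rotation" of the camera in the world. Camera axes: x right, y down, z forward; pixel columns grow to the right and rows downward; lengths in m; the calibration is good to about 2 mm. A picture is of the moment at which its call begins. There is no depth.
- ctrl.job_done(): hands the job in, once; it reports no verdict.
The state is a dict: "time_s": time; "qpos": joint angles; "dq": joint speeds; "joint_torque": joint torques, N m; "ee_pos": TCP position; "tcp_rot": TCP orientation; "ft_force": force on the tool from outside, world axes, zero at the start; "torque": the same for the moment, N m; "finger_gap": finger opening in m.
Only numpy, scipy, OpenCV 4.12 (cv2) and the standard library are available. Lean on these libraries where they do the work, as an engineer would, in place of code of your own. Each camera call takes 0.05 s, during which the arm holds its last target. There are 200 camera calls.

## Working session

There is one attempt and no reset: what is moved stays moved. The work goes in short steps, Python scripts to look and compute and a shell command to move; the robot and the scene stay as the last step left them, time stands still between calls to the robot, and variables do not carry over. Pictures are saved under pics/ and viewed, about 8 in all and at most 12, crops included, and the job is handed in when it is done.

```bash
mkdir -p pics
cat > h.py <<'E'
import numpy as np, cv2
from cell import ctrl
def snap(c,n):
    s=ctrl.snapshot(c); cv2.imwrite(f'pics/{n}.png',s['img'][:,:,::-1]); 
    import pickle; pickle.dump(s,open(f'pics/{n}.pkl','wb')); return s
def K(s):
    f=240/np.tan(np.radians(s['vfov'])/2); return np.array([[f,0,s['cx']],[0,f,s['cy']],[0,0,1.]])
def world(s,u,v,z):
    p=cv2.undistortPoints(np.array([[[u,v]]],float),K(s),np.array([s['k1'],0,0,0.]))[0,0]
    # exact inverse for one radial term
    d=np.asarray(s['rotation'])@np.array([p[0],p[1],1]); o=np.asarray(s['origin'])
    return o+d*(z-o[2])/d[2]
def pix(s,P):
    R=np.asarray(s['rotation']); r=R.T@(np.asarray(P,float).reshape(-1,3)-s['origin']).T
    return cv2.projectPoints(r.T.copy(),np.zeros(3),np.zeros(3),K(s),np.array([s['k1'],0,0,0.]))[0][:,0]
E
python3 - <<'E'
from h import *
for c in('scene','top'):
    s=snap(c,c+'0'); print(c,s['origin'],s['vfov'],s['cx'],s['cy'],s['k1'],np.round(s['rotation'],3).tolist())
print(ctrl.state())
E
```

```text
scene [0.87270208 0.03100021 0.68048639] 56.26221117441368 318.93755408760336 235.22175750832756 -0.0448212337730671 [-1.877, -2.074, 0.495]
top [ 5.04477659e-01 -7.11967510e-04  8.22491400e-01] 47.42094465875385 326.562622773508 240.67454121222042 -0.17247512264347722 [-2.188, 2.137, -0.101]
{'time_s': 0.1, 'qpos': array([-1.28671983,  0.31163284,  0.01403199,  1.5128956 , -0.00438701,
        1.31919428, -0.02722587]), 'dq': array([-1.21770742e-03, -2.41102105e-03,  3.58734689e-04, -4.59650249e-03,
        4.44610129e-04,  9.22032244e-04,  9.63896502e-05]), 'joint_torque': array([ 4.86782847e-04, -3.80857658e+01,  1.46202757e-01, -2.31243449e+01,
        1.22255270e-02,  8.21964000e-03,  5.09337042e-06]), 'ee_pos': array([0.17582734, 0.52045216, 0.2303373 ]), 'tcp_rot': array([-0.50940526, -3.09978437,  0.00327829]), 'ft_force': array([-0.30640459,  0.22373673,  0.01271079]), 'torque': array([ 0.01353985,  0.02785898, -0.03173367]), 'finger_gap': 0.08573421889143769}
```

View pics/top0.png

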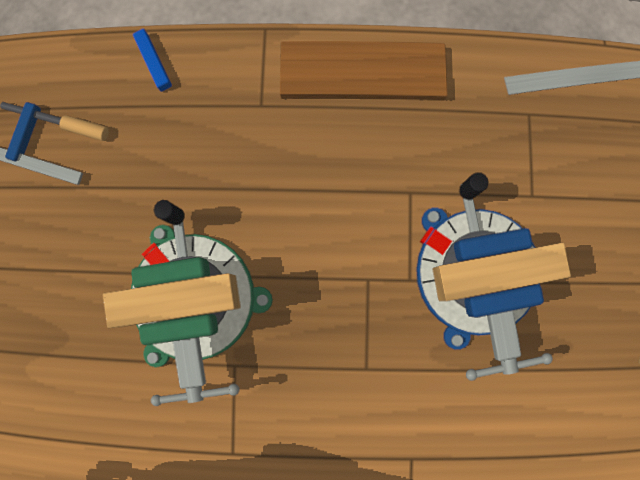

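View pics/scene0.png

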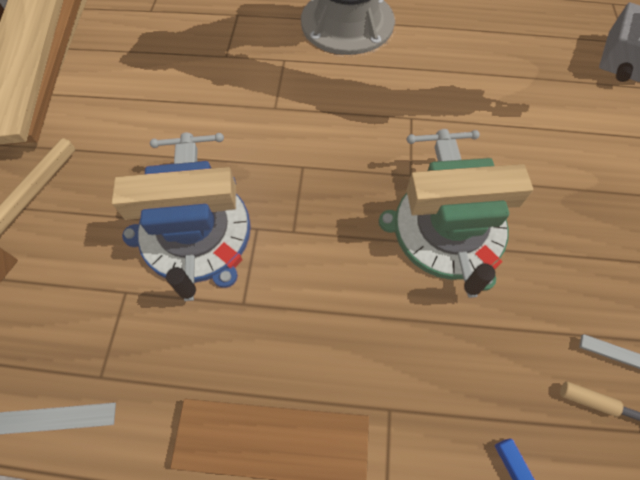

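```bash
sed -i "s/np.asarray(s\['rotation'\])/cv2.Rodrigues(np.array(s['rotation'],float))[0]/" h.py
python3 - <<'E'
from h import *
import pickle
s=pickle.load(open('pics/top0.pkl','rb')); t=pickle.load(open('pics/scene0.pkl','rb'))
a=s['img'][165:365,400:580]; b=t['img'][150:310,100:260]
im=np.hstack([cv2.resize(a,(540,600),interpolation=2),cv2.copyMakeBorder(cv2.resize(b,(260,260),interpolation=2),0,340,0,0,0)])
cv2.imwrite('pics/crop.png',im[:,:,::-1])
for n,q,z in(('knobtop',(481,183),.102),('knobbot',(468,192),.036),('red',(437,240),.02),('left',(417,272),.02),('bot',(482,334),.02),('top',(484,209),.02)): print(n,world(s,*q,z).round(4))
for n,q,z in(('knobtop',(176,273),.102),('red',(228,256),.02),('gknobtop',(486,270),.102)): print(n,world(t,*q,z).round(4))
print(world(s,163,208,.102))
E
```

```text
knobtop [ 0.6635 -0.1997  0.102 ]
knobbot [ 0.6638 -0.198   0.036 ]
red [ 0.5932 -0.1546  0.02  ]
left [ 0.5451 -0.125   0.02  ]
bot [ 0.4553 -0.2233  0.02  ]
top [ 0.6418 -0.2264  0.02  ]
knobtop [ 0.6654 -0.1955  0.102 ]
red [ 0.5987 -0.1505  0.02  ]
gknobtop [0.6189 0.233  0.102 ]
[0.61947186 0.23191206 0.102     ]
```

View pics/crop.png

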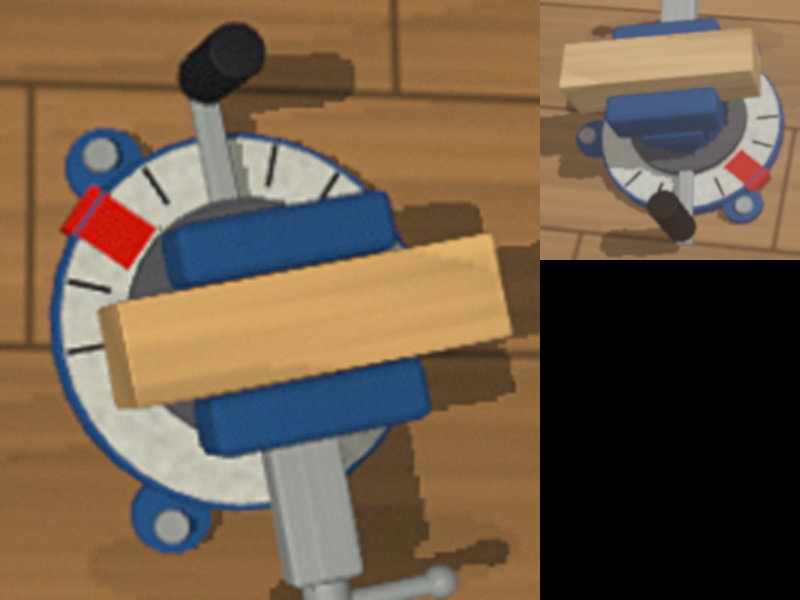

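```bash
cat >> h.py <<'E'
from scipy.spatial.transform import Rotation as Ro
C=np.array([.5486,-.2195]); 
def plan(targets):
    "targets: (x,y,z,yaw deg of tool y) -> slide, angular in row units, from present pose"
    st=ctrl.state(); R=Ro.from_rotvec(st['tcp_rot']); p=st['ee_pos']
    print('t',st['time_s'],'p',p.round(4),'gap',st['finger_gap'],'F',st['ft_force'].round(1),'q',st['qpos'].round(2)); print(R.as_matrix().round(3).tolist())
    for x,y,z,a in targets:
        yv=np.array([np.cos(np.radians(a)),np.sin(np.radians(a)),0]);
        if yv@R.as_matrix()[:,1]<0: yv=-yv
        zv=np.array([0,0,-1.]); G=Ro.from_matrix(np.c_[np.cross(yv,zv),yv,zv])
        print((R.inv().apply(np.array([x,y,z])-p)/.06).round(2),np.degrees((R.inv()*G).as_rotvec()).round(1)/5)
def arc(deg,r=.12,z=.06): 
    a=np.radians(deg); return (C[0]+r*np.cos(a),C[1]+r*np.sin(a),z,deg+90)
E
python3 - <<'E'
from h import *
import pickle
from scipy.optimize import least_squares
s=pickle.load(open('pics/top0.pkl','rb'))
# base rim, read off the crop (3x, offset 400,165)
q=[(52,330),(60,270),(80,410),(120,458),(150,150),(235,133),(300,142),(235,508),(180,490),(345,170)]
P=np.array([world(s,400+u/3,165+v/3,.02)[:2] for u,v in q])
f=least_squares(lambda c:np.hypot(*(P-c[:2]).T)-c[2],[.55,-.22,.095]); print('circle',f.x.round(4),f.fun.round(4))
c=f.x[:2]
for n,(u,v),z in(('knobtop',(238,51),.102),('red',(110,227),.02),('ticks',(155,185),.02),('ticks',(271,165),.02),('t',(90,286),.02),('t',(85,350),.02)):
    d=world(s,400+u/3,165+v/3,z)[:2]-c; print(n,np.hypot(*d).round(4),np.degrees(np.arctan2(d[1],d[0])).round(1))
plan([(.665,-.198,.231,100.7)])
E
```

```text
circle [ 0.5494 -0.2193  0.0928] [ 0.0013 -0.0004 -0.0002 -0.0005  0.0006 -0.0012  0.0007  0.0018 -0.0019
 -0.0002]
knobtop 0.1174 10.8
red 0.078 56.7
ticks 0.0771 33.5
ticks 0.0777 -12.4
t 0.0762 79.9
t 0.0794 103.3
t 0.1 p [0.1758 0.5205 0.2303] gap 0.08573421889143769 F [-0.3  0.2  0. ] q [-1.29  0.31  0.01  1.51 -0.    1.32 -0.03]
[[-0.947, 0.32, -0.001], [0.32, 0.947, -0.002], [-0.0, -0.002, -1.0]]
[-1.156e+01 -8.740e+00  1.000e-02] [-0.02 -0.   -5.88]
```

```bash
python3 -m pendant '[{"jaw":0,"slide":[-0.7,-0.53,0],"angular":[0,0,1.8]},{"jaw":0,"slide":[-1.4,-1.06,0],"angular":[0,0,3.6]},{"jaw":0,"slide":[-2.1,-1.59,0],"angular":[0,0,5.4]},{"jaw":0,"slide":[-2.8,-2.12,0],"angular":[0,0,7.2]},{"jaw":0,"slide":[-3.5,-2.65,0],"angular":[0,0,9]},{"jaw":0,"slide":[-4.2,-3.18,0],"angular":[0,0,10.8]},{"jaw":0,"slide":[-4.9,-3.7,0],"angular":[0,0,12.6]},{"jaw":0,"slide":[-5.6,-4.23,0],"angular":[0,0,14.4]},{"jaw":0,"slide":[-6.3,-4.76,0],"angular":[0,0,16.2]},{"jaw":0,"slide":[-7,-5.29,0],"angular":[0,0,18]},{"jaw":0,"slide":[-7.7,-5.82,0],"angular":[0,0,19.8]},{"jaw":0,"slide":[-8.4,-6.35,0],"angular":[0,0,21.6]},{"jaw":0,"slide":[-9.1,-6.88,0],"angular":[0,0,23.4]},{"jaw":0,"slide":[-9.8,-7.41,0],"angular":[0,0,25.2]},{"jaw":0,"slide":[-10.5,-7.94,0],"angular":[0,0,27]},{"jaw":0,"slide":[-11.1,-8.4,0],"angular":[0,0,28.8]},{"jaw":0,"slide":[-11.58,-8.72,0],"angular":[0,0,30.1]},{"jaw":0,"slide":[-11.58,-8.72,0],"angular":[0,0,30.1]},{"jaw":0,"slide":[-11.58,-8.72,0],"angular":[0,0,30.1]}]'
python3 - <<'E'
from h import *
plan([(.666,-.197,.06,100.7)])
E
```

```text
time_s: 2.48
ee_pos: [0.6666, -0.196, 0.2306]
tcp_rot: [-3.126, -0.298, 0.002]
ft_force: [-0.2, -0.7, 0.0]
finger_gap: 0.0851
t 2.475 p [ 0.6666 -0.196   0.2306] gap 0.08512664197996031 F [-0.2 -0.7  0. ] q [-0.12  0.72  0.8   1.05 -0.5   1.55 -0.83]
[[0.982, 0.189, -0.001], [0.189, -0.982, 0.001], [-0.001, -0.002, -1.0]]
[-0.01  0.02  2.84] [-0.02  0.02  0.04]
```

```bash
python3 -m pendant '[{"jaw":0,"slide":[0,0.02,0.5],"angular":[0,0,0]},{"jaw":0,"slide":[0,0.02,1],"angular":[0,0,0]},{"jaw":0,"slide":[0,0.02,1.5],"angular":[0,0,0]},{"jaw":0,"slide":[0,0.02,2],"angular":[0,0,0]},{"jaw":0,"slide":[0,0.02,2.4],"angular":[0,0,0]},{"jaw":0,"slide":[0,0.02,2.84],"angular":[0,0,0]},{"jaw":110,"slide":[0,0.02,2.84],"angular":[0,0,0]},{"jaw":110,"slide":[0,0.02,2.84],"angular":[0,0,0]},{"jaw":110,"slide":[0,0.02,2.84],"angular":[0,0,0]},{"jaw":110,"slide":[0,0.02,2.84],"angular":[0,0,0]}]'
python3 - <<'E'
from h import *
C[:]=[.5494,-.2193]
s=snap('top','t1');t=snap('scene','s1')
im=np.hstack([cv2.resize(x['img'][a:a+200,b:b+200],(400,400),interpolation=2) for x,a,b in((s,150,390),(t,150,90))])
cv2.imwrite('pics/c1.png',im[:,:,::-1])
plan([arc(d,.119) for d in (18,25,32,39,46,53,58)])
E
```

```text
time_s: 3.72
ee_pos: [0.6677, -0.1984, 0.0622]
tcp_rot: [3.127, 0.297, 0.003]
ft_force: [-0.5, 0.5, 1.1]
finger_gap: 0.0483
t 3.825 p [ 0.6674 -0.1983  0.0616] gap 0.04816437073254204 F [ 0.6 -0.5  0.6] q [-0.14  0.84  0.75  1.29 -0.57  1.22 -0.75]
[[0.982, 0.188, 0.001], [0.188, -0.982, -0.0], [0.001, 0.0, -1.0]]
[-0.03 -0.27  0.03] [ 0.   -0.02 -1.44]
[-0.07 -0.51  0.03] [ 0.   -0.02 -2.84]
[-0.15 -0.74  0.03] [ 0.   -0.02 -4.24]
[-0.25 -0.96  0.03] [ 0.   -0.   -5.64]
[-0.38 -1.17  0.03] [ 0.   -0.   -7.04]
[-0.53 -1.36  0.03] [ 0.   -0.   -8.44]
[-0.65 -1.48  0.03] [ 0.   -0.   -9.44]
```

View pics/c1.png

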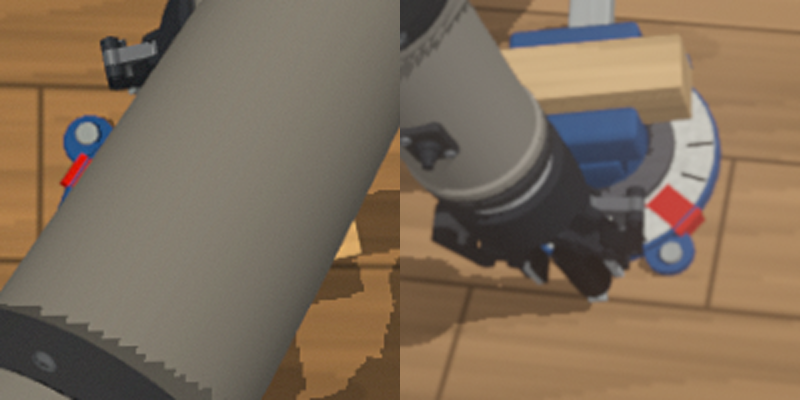

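```bash
python3 -m pendant '[{"jaw":110,"slide":[-0.01,-0.15,0.03],"angular":[0,0,-0.7]},{"jaw":110,"slide":[-0.03,-0.27,0.03],"angular":[0,0,-1.4]},{"jaw":110,"slide":[-0.05,-0.39,0.03],"angular":[0,0,-2.1]},{"jaw":110,"slide":[-0.07,-0.51,0.03],"angular":[0,0,-2.8]},{"jaw":110,"slide":[-0.11,-0.63,0.03],"angular":[0,0,-3.5]},{"jaw":110,"slide":[-0.15,-0.74,0.03],"angular":[0,0,-4.2]},{"jaw":110,"slide":[-0.2,-0.85,0.03],"angular":[0,0,-4.9]},{"jaw":110,"slide":[-0.25,-0.96,0.03],"angular":[0,0,-5.6]},{"jaw":110,"slide":[-0.31,-1.07,0.03],"angular":[0,0,-6.3]},{"jaw":110,"slide":[-0.38,-1.17,0.03],"angular":[0,0,-7]},{"jaw":110,"slide":[-0.45,-1.27,0.03],"angular":[0,0,-7.7]},{"jaw":110,"slide":[-0.53,-1.36,0.03],"angular":[0,0,-8.4]},{"jaw":110,"slide":[-0.6,-1.43,0.03],"angular":[0,0,-9]},{"jaw":110,"slide":[-0.65,-1.48,0.03],"angular":[0,0,-9.4]},{"jaw":110,"slide":[-0.65,-1.48,0.03],"angular":[0,0,-9.4]},{"jaw":110,"slide":[-0.65,-1.48,0.03],"angular":[0,0,-9.4]}]'
python3 - <<'E'
from h import *
C[:]=[.5494,-.2193]
s=snap('top','t2');t=snap('scene','s2')
im=np.hstack([cv2.resize(x['img'][a:a+200,b:b+200],(400,400),interpolation=2) for x,a,b in((s,150,390),(t,150,90))])
cv2.imwrite('pics/c2.png',im[:,:,::-1])
plan([arc(56.2,.119)])
E
```

```text
time_s: 5.82
ee_pos: [0.6123, -0.1185, 0.0592]
tcp_rot: [2.75, 1.518, 0.0]
ft_force: [0.0, -0.7, -0.7]
finger_gap: 0.0482
t 5.925 p [ 0.6123 -0.1185  0.0591] gap 0.04859854314321992 F [ 0.3 -0.8  0.4] q [-0.22  0.66  0.58  1.54 -0.39  1.07 -0.1 ]
[[0.533, 0.846, 0.0], [0.846, -0.533, -0.0], [-0.0, 0.0, -1.0]]
[ 0.    0.06 -0.01] [0.   0.   0.32]
```

View pics/c2.png

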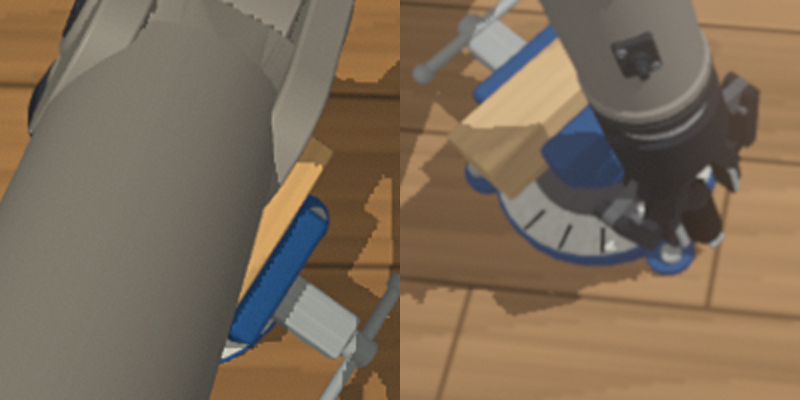

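The vise has swung, and with no contact force it looks clicked in. Next I'll centre the tool, open the jaws and go straight up.

```bash
python3 -m pendant '[{"jaw":60,"slide":[0,0.06,0],"angular":[0,0,0]},{"jaw":0,"slide":[0,0.06,0],"angular":[0,0,0]},{"jaw":0,"slide":[0,0.06,0],"angular":[0,0,0]},{"jaw":0,"slide":[0,0.06,0],"angular":[0,0,0]},{"jaw":0,"slide":[0,0.06,-0.4],"angular":[0,0,0]},{"jaw":0,"slide":[0,0.06,-0.9],"angular":[0,0,0]},{"jaw":0,"slide":[0,0.06,-1.5],"angular":[0,0,0]},{"jaw":0,"slide":[0,0.06,-2.2],"angular":[0,0,0]},{"jaw":0,"slide":[0,0.06,-2.9],"angular":[0,0,0]},{"jaw":0,"slide":[-0.7,-0.5,-2.9],"angular":[0,0,0]},{"jaw":0,"slide":[-1.3,-1,-2.9],"angular":[0,0,0]},{"jaw":0,"slide":[-1.9,-1.5,-2.9],"angular":[0,0,0]},{"jaw":0,"slide":[-2.4,-2.4,-2.9],"angular":[0,0,0]},{"jaw":0,"slide":[-2.4,-3.2,-2.9],"angular":[0,0,0]},{"jaw":0,"slide":[-2.4,-3.2,-2.9],"angular":[0,0,0]},{"jaw":0,"slide":[-2.4,-3.2,-2.9],"angular":[0,0,0]}]'
python3 - <<'E'
from h import *
s=snap('top','t3');plan([])
E
```

```text
time_s: 7.92
ee_pos: [0.3737, -0.138, 0.2336]
tcp_rot: [2.749, 1.519, 0.003]
ft_force: [0.7, -1.1, 0.3]
finger_gap: 0.0854
t 7.975 p [ 0.374  -0.1384  0.2336] gap 0.0854631284767131 F [ 0.1 -0.3 -0.1] q [-0.39 -0.03  0.7   1.9   0.02  1.27 -0.26]
[[0.532, 0.846, 0.002], [0.846, -0.532, -0.001], [0.0, 0.002, -1.0]]
```

View pics/t3.png

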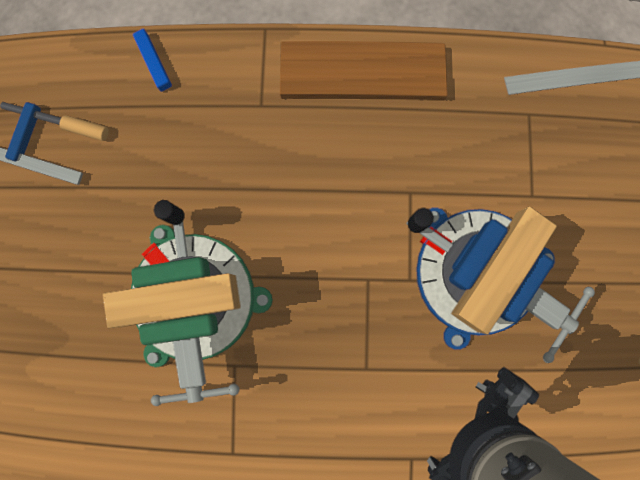

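The blue arm now lies over the red mark, with red showing on both sides of it at about (436,243) and the knob top at about (422,220). The green knob is still at (163,208), and the gripper is clear. I'll check the angle, then hand in.

Run:
```python
from h import *
import pickle
s=pickle.load(open('pics/t3.pkl','rb')); 
d=world(s,424,219,.102)[:2]-[.5494,-.2193]; a=np.degrees(np.arctan2(d[1],d[0])); print(np.hypot(*d),a,'swivel deg',a-11.1)
if 38<a-11.1<52: print(ctrl.job_done())
```

```text
0.11633127619367882 57.45044182798654 swivel deg 46.350441827986536
the job is handed in; nothing more can be done
None
```

The blue vise is clicked in over its red mark and released, and the job is handed in. I loosely caged its knob between the half-closed fingers and swung it two clicks along the arc. Then I opened the gripper, raised it and moved it clear.

- **Blue vise:** the last picture shows the steel arm over the red mark with red on both sides. The swivel measures about 46 degrees by camera, against a target of 45 ± 10.
- **Green vise:** its knob is at the same pixel as at the start, so it did not move.
- **Robot:** the wrist force reads near zero, with the open gripper well away from both vises. The clock stood at about 8 s of the 35 s allowed.
- **Disagreement:** the knob radius measured 116 to 117 mm against the nominal 120 mm. I put this down to calibration and pixel-reading error.

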